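# Screw the outlet elbow into the scent diffuser

## Task

Fit the brass outlet elbow to the scent diffuser: stand its spigot in the brass port with the outlet towards the back left (seen from the front), screw it in clockwise until you feel the hidden rubber seal begin to push back, then give it a further quarter turn and no more, so that it seals with the outlet no longer at the back. Do not crush the seal, and let go with the elbow standing straight. Leave the stock round about where it stands.

Things in the scene. Friction and masses are not known exactly. Their poses are not given: they have to be found in the camera images.
- diffuser: Countertop scent diffuser, fixed to the table: dark wood case 150 x 126 x 60 mm with an aluminium top. Origin: centre of its underside; -x is its front (round dial, green pilot light, air slots), +x its back, z up. In the middle of its top stands the port, a fluted brass collar 47 mm across that reaches 100 mm above the table.
- port (a point): The middle of the port's mouth, on the thread axis, 100 mm above the table; axes as the diffuser's. The upright bore is 32 mm wide, with a right-hand two-start thread: two ridges that leave 24 mm between them and sink 24 mm per full clockwise turn seen from above; about 1 mm of play up and down. It grips by friction and does not run back when let go.
- bore (a point): Bottom of the bore, 37 mm below the mouth. Above it lies a springy rubber seal, worn to a different height each time: not seen or measured, only felt when the elbow's foot meets it, 15 to 170 degrees after the pins catch. It pushes the elbow up by 3 N per mm (1 N per 5 degrees) and is crushed solid after 8.5 mm. A quarter turn past first resistance loads it with about 14 N.
- elbow: Loose brass elbow, 84 mm tall, about 0.11 kg, standing on its foot on the flowered tray (8 mm thick). Origin: centre of the foot; z up along the spigot, -x the way the outlet points. Round spigot 22.5 mm across with a bevelled foot, from 0 to 34 mm; flange 33 mm across from 34 to 39 mm; square block from 38 to 84 mm.
- block (a point): On the elbow's axis, 70 mm above the foot: the middle of the grip on the square block (24 x 24 mm, top at 84 mm). Either pair of faces can be gripped above the outlet, that is above 57 mm over the foot.
- pins (a point): On the elbow's axis, 6 mm above the foot: centre line of the two round steel thread pins (4 mm thick, 30 mm over both) that stick out to the elbow's +y and -y. They drop into the port, rest on the thread and, turned clockwise, run under its ridges.
- outlet (a point): Open end of the elbow's level barbed outlet (13 mm thick), 37 mm from the axis to -x, 49 mm above the foot. The pins catch under the thread when the outlet points 20 degrees counter-clockwise (from above) of the diffuser's straight back: enter 30 to 160 degrees ccw of straight back (45 is handy, the foot then rests 14 mm below the mouth), not half a turn otherwise, or the outlet ends at the back.
- candle_tin_red: Loose candle tin with a red band, 64 mm across, 45 mm high, left of the diffuser; origin at the centre of its underside. To be left alone.
- candle_tin_blue: Loose candle tin with a blue band, 64 mm across, 45 mm high, left of the diffuser; origin at the centre of its underside. To be left alone.
- soap_bar: Loose wrapped cream soap bar, 52 x 78 x 26 mm, left of the diffuser; origin at the centre of its underside. To be left alone.
- soap_bottle: Loose brown pump bottle, 70 x 62 x 175 mm, behind the tray to the right of the diffuser; origin at the centre of its underside. To be left alone.
Mind the look-alikes: they are no part of the job. Of the things shaped like the elbow, the brass one is meant.

How it is judged (in metres and radians):
On the way, in this order (a step that is already met when the one before it is completed fails the run):
1. the elbow is started upright in the port, its foot more than 8 mm below the mouth (horizontal distance between elbow and port below 0.004 m and z of elbow in the frame of port below -0.008 m and angle between elbow's own z axis and vertical below 0.2 rad), for 0.2 s.
2. the elbow is screwed down onto the seal (z of elbow in the frame of port below -0.0175 m and contact force between elbow and diffuser above 10 N), for 0.2 s.
At the end, for the whole second after the job is handed in: The elbow stands straight (within 4.5 degrees) and still in the port, within 3 mm of its axis, foot over 18.5 mm below the mouth, outlet not over 12 mm behind the axis, a quarter turn past first contact with the seal: the seal pushes it with 10 to 19 N (with the thread 20 to 38 N) (contact force between elbow and diffuser between 20 and 38 N and horizontal distance between elbow and port below 0.003 m and z of elbow in the frame of port below -0.0185 m and angle between elbow's own z axis and vertical below 0.08 rad and x of outlet in the frame of diffuser below 0.012 m and linear speed of elbow below 0.01 m/s); the robot touches nothing.
It fails at once if the seal is crushed or the elbow is forced: seal, thread and port press on it with over 52 N together (contact force between elbow and diffuser above 52 N).
It fails at once if the red candle tin is shifted by more than 20 mm (distance of candle_tin_red from where it was at the start of the episode above 0.02 m).
It fails at once if the blue candle tin is shifted by more than 20 mm (distance of candle_tin_blue from where it was at the start of the episode above 0.02 m).
It fails at once if the soap bar is shifted by more than 20 mm (distance of soap_bar from where it was at the start of the episode above 0.02 m).
It fails at once if the pump bottle is shifted by more than 20 mm (distance of soap_bottle from where it was at the start of the episode above 0.02 m).
It also fails if it takes over 72 s, if anything falls off the work surface, if the arm or the gripper's body presses on something with over 40 N, if the wrist force passes 120 N, or if a joint passes its speed limit or range.

## Robot

A 6-joint arm with a two-finger parallel gripper is mounted at the origin on a cart in front of the work surface, level with it; the furniture and walls round the work are solid. World frame = base frame: x ahead of the robot, y to its left, z up, the work surface at z = 0. Lengths are in mm, angles in rad, forces in N, time in s.
With the tool pointing down it reaches from about 325 to 900 mm from the base axis. Payload 3.5 kg.
Tool frame: the origin (TCP) lies midway between the tips of the shut fingers; the grasp point (between the pads) lies r.pinch_z behind it (r.pinch_z is the distance from the TCP to the grasp point, in mm); x points along the fingers, y is the direction in which the jaws open and shut, and the axes are right-handed (so a half turn about x gives the same grasp; the last joint's range is limited). The gripper opens to 85 mm and grips with 20 to 120 N. Pads are 22 mm wide; open, the fingers measure 114 mm over their backs; the gripper's body (76 mm by 85 mm) begins 54 mm behind the grasp point. The pads swing forward as they close: fully open they stand 13 mm farther back than shut.
Start: joints at [1.222, 0.276, -0.026, 1.268, 0, 1.467], TCP at [152.089, 606.21, 231.313] pointing down, gripper open.
Joint ranges: [-3.12, 3.12], [-0.85, 1.88], [-1.08, 1.24], [-1.95, 2.15], [-1.57, 1.53], [-3.14, 3.14]. Speed limits (rad/s): [2.57, 2.57, 3.14, 3.14, 3.14, 3.14].

## Interface

Orientations are given as a unit quaternion [x, y, z, w].
In Python, from station import observe, vision, r gives the robot as it stands. The module is installed in compiled form; this text tells all that it offers.
- The arm moves only by the tool servo_tool, never from a script. Its argument "commands" is text: rows parted by semicolons, each of 7 numbers parted by spaces: the shift along the tool's x, y, z in m, then the turn, a rotation vector about the tool's x, y, z in rad, then the opening, from 0 (shut) to 1 (fully open). A call has exactly 10 rows; each row shifts and turns the commanded pose from where the row before left it, along the tool's axes as they then stand; what a row does not reach is not made up. A row lasts 1/12 s, in which the tool goes at most 41.7 mm and 7.16 degrees, less where a joint would pass 70% of its speed; a pose out of reach is approached as far as the arm can. A call with a gripper value outside its range is refused whole. The fingers move at their own pace and stop on an object; "force" is the grip in N (left out, the last holds). Time passes only in rows, so rows that do not move let the fingers close, or fill a call up. It gives the time, the measured TCP pose, the force and the opening at its end, in the units of the state.
- observe(): the state, without advancing time (a new reading comes with each control period).
- vision.capture(name): name is "side" or "top"; returns (picture, depth): 480x640x3 uint8, red, green, blue; 480x640 float32, mm along the optical axis (not along the pixel's ray), 0 where there is no reading.
- vision.calibration(name): a dict with "vfov" (degrees; the focal length in pixels is half the picture's height over the tangent of half this angle, whatever the lens; pixels are square), "cx", "cy" (the principal point, pixels), "camera_from_world" (4x4, takes a point from world to camera coordinates). Camera axes: x right, y down, z forward; pixel columns grow to the right and rows downward; lengths in mm; the calibration is good to about 2 mm. A picture is of the moment at which its call begins. calibration takes no time and is no camera call.
- r.sign_off(): hands the job in, once; it reports no verdict.
The state is a dict: "clock": time; "joint_positions": joint angles; "qd": joint speeds; "tau": joint torques, N m; "tcp_pos": TCP position; "eef_rot": TCP orientation; "ft_force": force on the tool from outside, world axes, zero at the start; "wrist_torque": the same for the moment, N m; "finger_gap": finger opening in mm.
Only numpy, scipy, OpenCV 4.12 (cv2) and the standard library are available. Lean on these libraries where they do the work, as an engineer would, in place of code of your own. Each camera call takes 0.05 s, during which the arm holds its last target. There are 200 camera calls.

## Working session

There is one attempt and no reset: what is moved stays moved. The work goes in short steps, Python scripts to look and compute and a tool call to move; the robot and the scene stay as the last step left them, time stands still between calls to the robot, and variables do not carry over. Pictures are saved under pics/ and viewed, about 8 in all and at most 12, crops included, and the job is handed in when it is done.

Besides the shell and the picture viewer there is one more tool, called after "Call:" in YAML: its name, and indented under it one key for each argument. servo_tool: Moves the arm, as the interface text tells. Its arguments: {"type":"object","properties":{"commands":{"type":"string"},"force":{"type":"number"}},"required":["commands"]}

```bash
mkdir -p pics; cat > h.py <<'E'
import numpy as np, cv2
from station import observe, vision, r
from scipy.spatial.transform import Rotation as R
def cal(n):
    c=vision.calibration(n); f=240/np.tan(np.radians(c["vfov"]/2)); return f,c["cx"],c["cy"],np.array(c["camera_from_world"])
def cloud(n,d):
    f,cx,cy,T=cal(n); v,u=np.mgrid[:480,:640]
    P=np.stack([(u-cx)*d/f,(v-cy)*d/f,d,np.ones_like(d)],-1)
    return (P@np.linalg.inv(T).T)[...,:3]
E
python3 - <<'E'
from h import *
for n in ("side","top"):
    im,d=vision.capture(n); np.savez(f"{n}0.npz",im=im,d=d); cv2.imwrite(f"pics/{n}0.png",im[...,::-1])
    f,cx,cy,T=cal(n); print(n,f,cx,cy,np.linalg.inv(T).round(2).tolist())
s=observe(); print(s, r.pinch_z)
E
```

```text
side 531.0603814333955 319.11031955832794 242.52979287257207 [[0.96, -0.08, 0.27, 208.8], [-0.28, -0.34, 0.9, -1210.27], [0.02, -0.94, -0.35, 544.65], [0.0, 0.0, 0.0, 1.0]]
top 625.0745559948524 323.36217301963404 242.76324495372728 [[0.01, -1.0, 0.08, 452.92], [-1.0, -0.01, -0.01, -3.13], [0.01, -0.08, -1.0, 1499.88], [0.0, 0.0, 0.0, 1.0]]
{'clock': 0.1, 'joint_positions': array([ 1.22157989e+00,  2.77099438e-01, -2.77507581e-02,  1.26801514e+00,
       -7.53598854e-07,  1.46738899e+00]), 'qd': array([ 0.00075143, -0.00036511,  0.00407261,  0.00183778, -0.0008138 ,
        0.00036057]), 'tau': array([ 7.82781844e-04, -4.46707249e+01,  2.96129054e+01,  8.42165784e-03,
       -9.72523139e-05, -6.12598484e-06]), 'tcp_pos': array([151.85680313, 605.53447706, 230.24183013]), 'eef_rot': array([ 0.08597505,  0.70193639, -0.08740088,  0.70160863]), 'ft_force': array([-0.22502777, -0.15147966,  0.63712203]), 'wrist_torque': array([-0.0110312 , -0.00197852, -0.00746574]), 'finger_gap': 85.86261172185002} 18.700000000000003
```

View pics/side0.png

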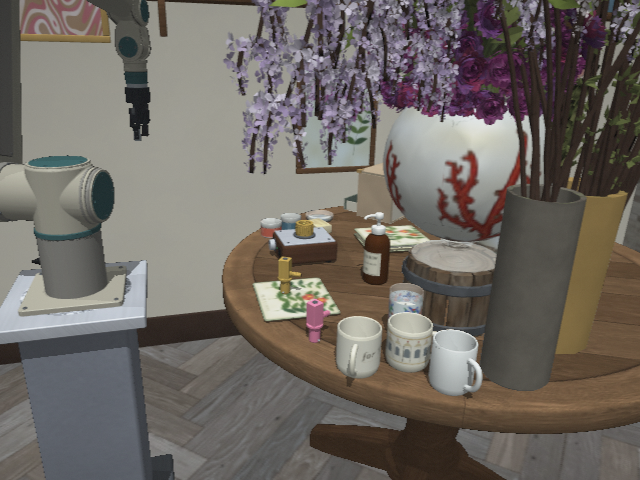

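View pics/top0.png

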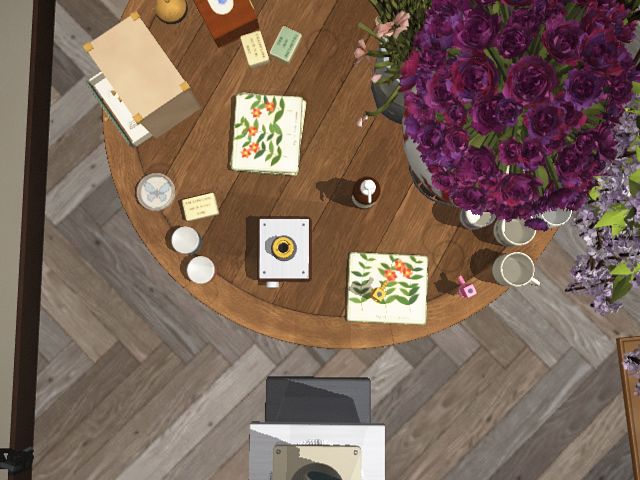

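The side view shows the brass elbow on the tray at about (285,275), a pink decoy at (315,318) and the diffuser port at (305,230). In the top view the port is at (284,248) and the elbow at (379,292). I'll enlarge these and measure from the depth.

```bash
python3 - <<'E'
from h import *
t=np.load("top0.npz"); s=np.load("side0.npz")
a=cv2.resize(t["im"][262:322,344:414],None,fx=6,fy=6,interpolation=cv2.INTER_CUBIC)
b=cv2.resize(t["im"][213:283,250:318],None,fx=5.1428,fy=5.1428,interpolation=cv2.INTER_CUBIC)
a=cv2.copyMakeBorder(a,0,0,0,0,0)
H=360
cv2.imwrite("pics/c1.png",np.hstack([cv2.resize(a,(420,360)),cv2.resize(b,(350,360))])[...,::-1])
P=cloud("top",t["d"]); Q=cloud("side",s["d"])
for nm,C,box in (("top",P,(265,320,350,410)),("side",Q,(250,305,265,305))):
    r0,r1,c0,c1=box; X=C[r0:r1,c0:c1].reshape(-1,3)
    for lo,hi in ((3,13),(30,62),(62,84),(84,100)):
        k=X[(X[:,2]>lo)&(X[:,2]<hi)]
        if len(k): print(nm,lo,hi,len(k),k.mean(0).round(1),k.min(0).round(1),k.max(0).round(1))
    k=X[(X[:,2]>82)]
    if nm=="top": print(cv2.minAreaRect(k[:,:2].astype(np.float32)))
    k=X[(X[:,2]>20)]; print(k[(k[:,2]<75)][:60].round(0).tolist() if nm=="top" else '')
for nm,C,box in (("top",P,(205,295,240,330)),("side",Q,(215,265,265,340))):
    r0,r1,c0,c1=box; X=C[r0:r1,c0:c1].reshape(-1,3)
    for lo,hi in ((50,70),(90,108)):
        k=X[(X[:,2]>lo)&(X[:,2]<hi)]; print(nm,lo,hi,len(k),k.mean(0).round(1),k.min(0).round(1),k.max(0).round(1),cv2.minAreaRect(k[:,:2].astype(np.float32)))
E
```

```text
top 3 13 2702 [ 463.3 -146.1    8. ] [ 398.3 -217.     3. ] [528.3 -75.3  13. ]
top 30 62 56 [ 468.6 -138.    53.4] [ 444.1 -156.4   43.2] [ 490.4 -122.4   61.6]
top 62 84 28 [ 471.8 -142.3   67.3] [ 444.3 -158.    62.4] [ 490.3 -121.3   82.5]
top 84 100 117 [ 458.8 -136.5   91.9] [ 444.5 -151.    84. ] [ 473.6 -121.3   99. ]
((462.73773193359375, -77.43745422363281), (147.09571838378906, 28.92547035217285), 86.39928436279297)
[[490.0, -152.0, 57.0], [490.0, -154.0, 58.0], [490.0, -156.0, 63.0], [488.0, -152.0, 56.0], [488.0, -153.0, 63.0], [488.0, -156.0, 62.0], [488.0, -158.0, 62.0], [486.0, -149.0, 63.0], [486.0, -152.0, 58.0], [486.0, -154.0, 59.0], [486.0, -156.0, 62.0], [486.0, -158.0, 64.0], [483.0, -147.0, 53.0], [483.0, -148.0, 66.0], [483.0, -151.0, 61.0], [483.0, -154.0, 61.0], [484.0, -156.0, 56.0], [481.0, -147.0, 59.0], [481.0, -149.0, 59.0], [481.0, -151.0, 59.0], [481.0, -153.0, 67.0], [481.0, -156.0, 59.0], [479.0, -145.0, 54.0], [479.0, -147.0, 61.0], [479.0, -148.0, 68.0], [479.0, -151.0, 66.0], [479.0, -154.0, 61.0], [479.0, -156.0, 59.0], [476.0, -144.0, 64.0], [
[... 1042 characters left out ...]
 50 70 3064 [559.6  80.   62.2] [475.9  16.9  50.1] [635.  144.5  70. ] ((555.3919677734375, 80.47508239746094), (158.13711547851562, 126.00336456298828), 0.8392084240913391)
top 90 108 254 [561.2  80.4  98.2] [538.2  57.5  90.1] [586.  104.8 107.4] ((560.9535522460938, 80.11302185058594), (45.700599670410156, 46.56573486328125), 66.94164276123047)
side 50 70 979 [553.6  58.3  60.9] [484.4  12.   50.1] [636.7 142.6  70. ] ((560.55908203125, 77.21458435058594), (130.33383178710938, 152.59896850585938), 89.80278778076172)
side 90 108 180 [535.9  24.5  95.2] [ 443.7 -152.6   90. ] [584.7 104.8 101.9] ((517.515625, -25.115982055664062), (277.0881042480469, 46.832984924316406), 67.05277252197266)
```

View pics/c1.png

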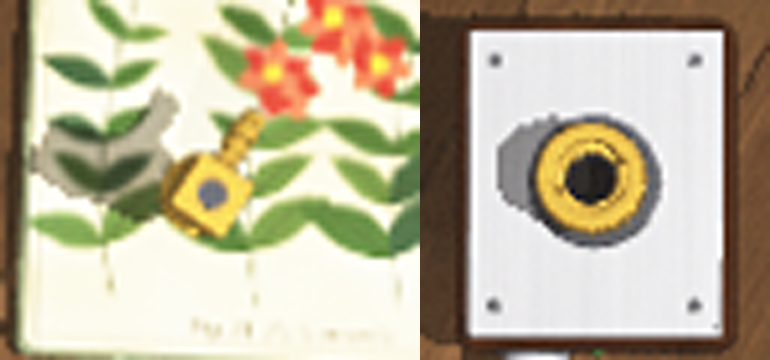

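The crop shows the elbow's block centred at (210,193), with its outlet pointing right and up to (252,112). That puts the outlet about 30° clockwise of straight back. The diffuser is square to the world axes. Next I'll refine the yaw and work out the moves.

```bash
cat >> h.py <<'E'
def tgt(yaw): # tool x down, tool y at yaw (deg) in world
    c,s=np.cos(np.radians(yaw)),np.sin(np.radians(yaw))
    y=np.array([c,s,0]); x=np.array([0,0,-1.]); return R.from_matrix(np.stack([x,y,np.cross(x,y)],1))
def st(s=None):
    s=s or observe(); q=R.from_quat(s["eef_rot"]); m=q.as_matrix()
    yaw=np.degrees(np.arctan2(m[1,1],m[0,1]))
    print("t%.1f"%s["clock"],"tcp",s["tcp_pos"].round(2),"yaw %.2f tilt %.2f"%(yaw,np.degrees(np.arccos(-m[2,0]))),"q1,q6",s["joint_positions"][[0,5]].round(2),"F",s["ft_force"].round(2),"M",s["wrist_torque"].round(2),"gap %.1f"%s["finger_gap"]); return s,q
def plan(p,yaw):
    s,q=st(); rv=(q.inv()*tgt(yaw)).as_rotvec()
    print("rot first",rv.round(4),"deg %.1f"%np.degrees(rv[0]),"then shift(tool,m) after rot",(tgt(yaw).inv().apply(np.array(p)-s["tcp_pos"])/1e3).round(4),"shift before rot",(q.inv().apply(np.array(p)-s["tcp_pos"])/1e3).round(4))
E
python3 - <<'E'
from h import *
t=np.load("top0.npz"); P=cloud("top",t["d"])[265:320,350:410]; im=t["im"][265:320,350:410]
X=P.reshape(-1,3); m=(X[:,2]>80)&(X[:,2]<100)&(np.hypot(X[:,0]-459,X[:,1]+137)<22)
k=X[m]; print(len(k),k.mean(0),cv2.minAreaRect(k[:,:2].astype(np.float32)))
# sharper: image colour square at high z (gold + grey) via fixed z=92 plane
f,cx,cy,T=cal("top"); Ti=np.linalg.inv(T)
def pl(u,v,z):
    d=Ti[:3,:3]@np.array([(u-cx)/f,(v-cy)/f,1]); o=Ti[:3,3]; return o+d*(z-o[2])/d[2]
def cr(a,b): return 344+(a+.5)/6-.5,262+(b+.5)/6-.5
for a,b,z in ((210,193,92),(252,118,57)): print(pl(*cr(a,b),z).round(1))
def cp(a,b): return 250+(a-420+.5)/5.147-.5,213+(b+.5)/5.1428-.5
print("port",pl(*cp(592,179),100).round(1))
for c in ((495,60),(695,60),(494,305),(694,305)): print("screw",pl(*cp(*c),60).round(1))
s=observe(); m=R.from_quat(s["eef_rot"]).as_matrix(); print(m.round(3).tolist())
for yaw in (60,-120,-30,150): plan([459,-137,150],yaw)
E
```

```text
119 [ 458.78228829 -136.36415721   91.76631383] ((458.8289794921875, -136.810302734375), (23.89764404296875, 24.320022583007812), 58.34666442871094)
[ 458.5 -136.    92. ]
[ 487.5 -155.3   57. ]
port [559.7  79.9 100. ]
screw [616.  126.8  60. ]
screw [617.1  36.8  60. ]
screw [505.7 125.1  60. ]
screw [506.7  35.7  60. ]
[[-0.001, 0.243, 0.97], [-0.002, 0.97, -0.243], [-1.0, -0.002, -0.0]]
t0.1 tcp [151.86 605.53 230.24] yaw 75.92 tilt 0.12 q1,q6 [1.22 1.47] F [-0.23 -0.15  0.64] M [-0.01 -0.   -0.01] gap 85.9
rot first [2.778e-01 1.000e-04 2.100e-03] deg 15.9 then shift(tool,m) after rot [ 0.0802 -0.4895  0.6373] shift before rot [ 0.0815 -0.6453  0.4786]
t0.1 tcp [151.86 605.53 230.24] yaw 75.92 tilt 0.12 q1,q6 [1.22 1.47] F [-0.23 -0.15  0.64] M [-0.01 -0.   -0.01] gap 85.9
rot first [-2.8638e+00 -3.0000e-03  1.0000e-04] deg -164.1 then shift(tool,m) after rot [ 0.0802  0.4895 -0.6373] shift before rot [ 0.0815 -0.6453  0.4786]
t0.1 tcp [151.86 605.53 230.24] yaw 75.92 tilt 0.12 q1,q6 [1.22 1.47] F [-0.23 -0.15  0.64] M [-0.01 -0.   -0.01] gap 85.9
rot first [1.8486e+00 1.8000e-03 1.6000e-03] deg 105.9 then shift(tool,m) after rot [0.0802 0.6373 0.4895] shift before rot [ 0.0815 -0.6453  0.4786]
t0.1 tcp [151.86 605.53 230.24] yaw 75.92 tilt 0.12 q1,q6 [1.22 1.47] F [-0.23 -0.15  0.64] M [-0.01 -0.   -0.01] gap 85.9
rot first [-1.293  -0.0015  0.0016] deg -74.1 then shift(tool,m) after rot [ 0.0802 -0.6373 -0.4895] shift before rot [ 0.0815 -0.6453  0.4786]
```

Call:
servo_tool:
  commands: "0 0 0 0.076 0 0 0.6;0 0 0 0.076 0 0 0.6;0 0 0 0.076 0 0 0.6;0 0 0 0.076 0 0 0.6;0.003 -0.0182 0.025 0 0 0 0.6;0.003 -0.0182 0.025 0 0 0 0.6;0.003 -0.0182 0.025 0 0 0 0.6;0.003 -0.0182 0.025 0 0 0 0.6;0.003 -0.0182 0.025 0 0 0 0.6;0.003 -0.0182 0.025 0 0 0 0.6"
  force: 40

```text
clock: 0.93
tcp_pos: [222.9, 433.0, 212.6]
eef_rot: [0.191, 0.681, -0.192, 0.681]
ft_force: [0.4, -0.4, -0.5]
finger_gap: 51.1
```

Call:
servo_tool:
  commands: "0.003 -0.0182 0.025 0 0 0 0.6;0.003 -0.0182 0.025 0 0 0 0.6;0.003 -0.0182 0.025 0 0 0 0.6;0.003 -0.0182 0.025 0 0 0 0.6;0.003 -0.0182 0.025 0 0 0 0.6;0.003 -0.0182 0.025 0 0 0 0.6;0.003 -0.0182 0.025 0 0 0 0.6;0.003 -0.0182 0.025 0 0 0 0.6;0.003 -0.0182 0.025 0 0 0 0.6;0.003 -0.0182 0.025 0 0 0 0.6"

```text
clock: 1.77
tcp_pos: [340.9, 147.4, 183.0]
eef_rot: [0.192, 0.681, -0.192, 0.681]
ft_force: [0.6, 1.2, 0.4]
finger_gap: 50.8
```

Call:
servo_tool:
  commands: "0.003 -0.0182 0.025 0 0 0 0.6;0.003 -0.0182 0.025 0 0 0 0.6;0.003 -0.0182 0.025 0 0 0 0.6;0.003 -0.0182 0.025 0 0 0 0.6;0.003 -0.0182 0.025 0 0 0 0.6;0.003 -0.0182 0.025 0 0 0 0.6;0.003 -0.0182 0.025 0 0 0 0.6;0.003 -0.0182 0.025 0 0 0 0.6;0.003 -0.0182 0.025 0 0 0 0.6;0 0 0 0 0 0 0.6"

```text
clock: 2.6
tcp_pos: [449.6, -112.8, 156.0]
eef_rot: [0.193, 0.679, -0.194, 0.681]
ft_force: [-0.0, -0.1, 0.2]
finger_gap: 51.5
```

```bash
python3 - <<'E'
from h import *
im,d=vision.capture("side"); cv2.imwrite("pics/s1.png",cv2.resize(im[180:330,210:390],None,fx=4,fy=4,interpolation=cv2.INTER_CUBIC)[...,::-1])
plan([458.8,-136.7,60],58.5)
E
```

```text
t2.6 tcp [ 448.01 -110.44  155.9 ] yaw 58.29 tilt 0.01 q1,q6 [-0.38  0.17] F [-0.44  0.54  0.12] M [ 0.02  0.06 -0.01] gap 51.4
rot first [-0.0038 -0.      0.0002] deg -0.2 then shift(tool,m) after rot [ 0.0959 -0.0168  0.0229] shift before rot [ 0.0959 -0.0166  0.023 ]
```

View pics/s1.png

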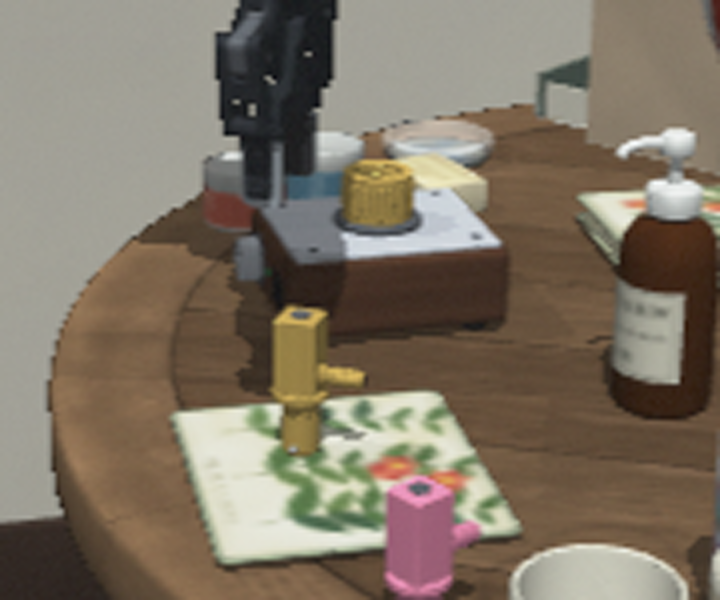

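Call:
servo_tool:
  commands: "0 -0.0042 0.0057 0 0 0 0.6;0 -0.0042 0.0057 0 0 0 0.6;0 -0.0042 0.0057 0 0 0 0.6;0 -0.0042 0.0058 0 0 0 0.6;0.012 0 0 0 0 0 0.6;0.012 0 0 0 0 0 0.6;0.012 0 0 0 0 0 0.6;0 0 0 0 0 0 0.6;0 0 0 0 0 0 0.6;0 0 0 0 0 0 0.6"

```text
clock: 3.48
tcp_pos: [458.4, -134.7, 120.9]
eef_rot: [0.192, 0.68, -0.192, 0.681]
ft_force: [0.5, -0.0, 0.1]
finger_gap: 51.4
```

```bash
python3 - <<'E'
from h import *
plan([458.8,-136.7,60],58.5)
E
```

```text
t3.5 tcp [ 458.41 -134.68  120.91] yaw 58.52 tilt 0.05 q1,q6 [-0.42  0.13] F [ 0.51 -0.02  0.14] M [-0.   -0.08 -0.01] gap 51.4
rot first [ 0.0003  0.0008 -0.0001] deg 0.0 then shift(tool,m) after rot [ 0.0609 -0.0015  0.0014] shift before rot [ 0.0609 -0.0015  0.0013]
```

Call:
servo_tool:
  commands: "0.01 -0.0008 0.0007 0 0 0 0.6;0.01 -0.0007 0.0006 0 0 0 0.6;0.01 0 0 0 0 0 0.6;0.01 0 0 0 0 0 0.6;0.01 0 0 0 0 0 0.6;0.008 0 0 0 0 0 0.6;0.003 0 0 0 0 0 0.6;0 0 0 0 0 0 0.6;0 0 0 0 0 0 0.6;0 0 0 0 0 0 0.6"

```text
clock: 4.32
tcp_pos: [458.8, -136.8, 59.7]
eef_rot: [0.192, 0.68, -0.192, 0.681]
ft_force: [0.3, 0.4, -0.7]
finger_gap: 51.4
```

Call:
servo_tool:
  commands: "0 0 0 0 0 0 0.4;0 0 0 0 0 0 0.35;0 0 0 0 0 0 0.3;0 0 0 0 0 0 0.25;0 0 0 0 0 0 0.2;0 0 0 0 0 0 0.1;0 0 0 0 0 0 0;0 0 0 0 0 0 0;0 0 0 0 0 0 0;0 0 0 0 0 0 0"
  force: 40

```text
clock: 5.15
tcp_pos: [458.9, -136.8, 59.8]
eef_rot: [0.192, 0.68, -0.192, 0.681]
ft_force: [0.5, 0.4, 6.2]
finger_gap: 23.5
```

```bash
python3 - <<'E'
from h import *
st()
im,d=vision.capture("side"); cv2.imwrite("pics/s2.png",cv2.resize(im[200:310,230:350],None,fx=5,fy=5,interpolation=cv2.INTER_CUBIC)[...,::-1])
E
```

```text
t5.2 tcp [ 458.88 -136.8    59.84] yaw 58.50 tilt 0.07 q1,q6 [-0.42  0.12] F [0.52 0.38 6.17] M [ 0.06  0.04 -0.01] gap 23.5
```

View pics/s2.png

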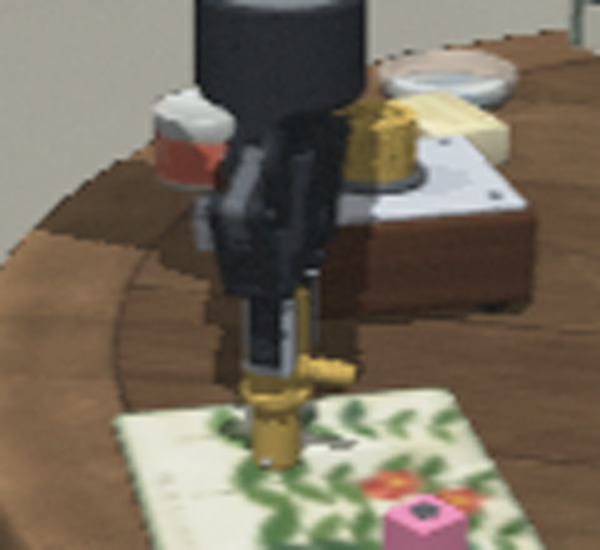

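Call:
servo_tool:
  commands: "-0.004 0 0 0 0 0 0;-0.008 0 0 0 0 0 0;-0.012 0 0 0 0 0 0;-0.012 0 0 0 0 0 0;-0.012 0 0 0 0 0 0;-0.012 0 0 0 0 0 0;-0.012 0 0 0 0 0 0;-0.012 0 0 0 0 0 0;-0.012 0 0 0 0 0 0;-0.012 0 0 0 0 0 0"

```text
clock: 6.03
tcp_pos: [457.6, -136.3, 167.8]
eef_rot: [0.192, 0.681, -0.192, 0.68]
ft_force: [0.0, -0.2, -1.5]
finger_gap: 23.4
```

Call:
servo_tool:
  commands: "0 0.012 -0.0013 0 0 0 0;0 0.026 -0.003 0 0 0 0;0 0.027 -0.003 0 0 0 0;0 0.027 -0.003 0 0 0 0;0 0.027 -0.003 0 0 0 0;0 0.027 -0.003 0 0 0 0;0 0.027 -0.003 0 0 0 0;0 0.027 -0.003 0 0 0 0;0 0.026 -0.003 0 0 0 0;0 0.0124 -0.0012 0 0 0 0"

```text
clock: 6.87
tcp_pos: [560.9, 83.0, 167.3]
eef_rot: [0.191, 0.681, -0.191, 0.681]
ft_force: [1.5, 0.4, -0.9]
finger_gap: 23.4
```

Call:
servo_tool:
  commands: "0 0 0 -0.111 0 0 0;0 0 0 -0.111 0 0 0;0 0 0 -0.111 0 0 0;0 0 0 -0.111 0 0 0;0 0 0 -0.111 0 0 0;0 0 0 -0.111 0 0 0;0 0 0 -0.111 0 0 0;0 0 0 -0.111 0 0 0;0 0 0 -0.111 0 0 0;0 0 0 -0.111 0 0 0"

```text
clock: 7.7
tcp_pos: [559.5, 80.0, 167.1]
eef_rot: [-0.197, 0.68, 0.197, 0.678]
ft_force: [-0.4, -0.1, -0.8]
finger_gap: 23.4
```

Call:
servo_tool:
  commands: "0 0 0 -0.111 0 0 0;0 0 0 -0.111 0 0 0;0 0 0 0 0 0 0;0 0 0 0 0 0 0;0 0 0 0 0 0 0;0 0 0 0 0 0 0;0 0 0 0 0 0 0;0 0 0 0 0 0 0;0 0 0 0 0 0 0;0 0 0 0 0 0 0"

```text
clock: 8.53
tcp_pos: [560.3, 80.6, 167.3]
eef_rot: [-0.269, 0.654, 0.269, 0.654]
ft_force: [0.5, -0.4, -1.7]
finger_gap: 23.4
```

```bash
python3 - <<'E'
from h import *
plan([560.9,80.3,155],135)
im,d=vision.capture("side"); np.savez("side3.npz",im=im,d=d); cv2.imwrite("pics/s3.png",cv2.resize(im[170:260,260:350],None,fx=6.6,fy=6.6,interpolation=cv2.INTER_CUBIC)[...,::-1])
f,cx,cy,T=cal("side")
for p in ((560.8,80.2,100),(560.8,80.2,observe()["tcp_pos"][2]-51.8)):
    c=T@np.array([*p,1]); u=f*c[0]/c[2]+cx; v=f*c[1]/c[2]+cy; print(u,v,"crop",(u-260)*6.6,(v-170)*6.6,"px/mm",6.6*f/c[2])
E
```

```text
t8.5 tcp [560.28  80.6  167.3 ] yaw 134.81 tilt 0.00 q1,q6 [ 0.03 -0.75] F [ 0.5  -0.4  -1.71] M [ 0.    0.02 -0.02] gap 23.4
rot first [-0.0034 -0.     -0.    ] deg -0.2 then shift(tool,m) after rot [ 0.0123 -0.0007  0.0002] shift before rot [ 0.0123 -0.0007  0.0002]
304.37637187097545 222.13058114484053 crop 292.8840543484379 344.0618355559475 px/mm 2.489342221143826
304.46098272113636 216.55178341398562 crop 293.44248595949995 307.24177053230505 px/mm 2.499011392734657
```

View pics/s3.png

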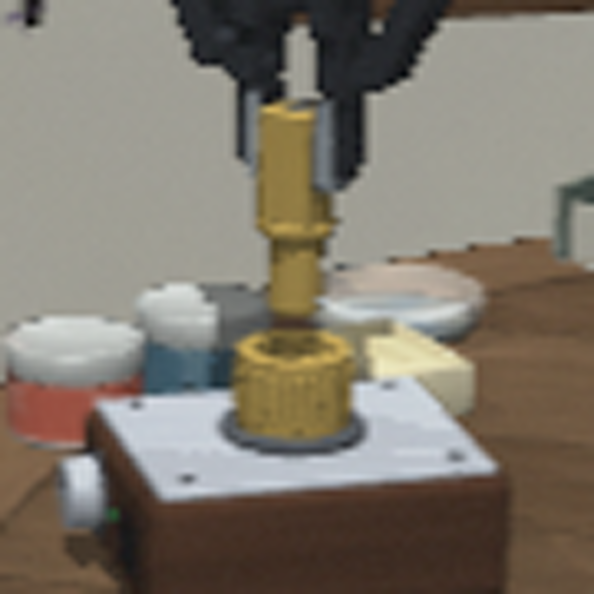

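Call:
servo_tool:
  commands: "0.002 -0.0007 0.0002 0 0 0 0;0.003 0 0 0 0 0 0;0.003 0 0 0 0 0 0;0.003 0 0 0 0 0 0;0.002 0 0 0 0 0 0;0.002 0 0 0 0 0 0;0.002 0 0 0 0 0 0;0.001 0 0 0 0 0 0;0 0 0 0 0 0 0;0 0 0 0 0 0 0"

```text
clock: 9.42
tcp_pos: [560.9, 80.8, 149.8]
eef_rot: [-0.269, 0.653, 0.27, 0.654]
ft_force: [-2.0, 3.2, 3.8]
finger_gap: 23.6
```

```bash
python3 - <<'E'
from h import *
st()
E
```

```text
t9.4 tcp [560.86  80.81 149.84] yaw 134.84 tilt 0.08 q1,q6 [ 0.03 -0.75] F [-2.03  3.22  3.83] M [ 0.53  0.52 -0.02] gap 23.6
```

Call:
servo_tool:
  commands: "0 0.0005 0.0001 0 0 0 0;0 0.0005 0.0001 0 0 0 0;0 0 0 0 0 0 0;0.001 0 0 0 0 0 0;0.001 0 0 0 0 0 0;0 0 0 0 0 0 0;0 0 0 0 0 0 0;0 0 0 0 0 0 0;0 0 0 0 0 0 0;0 0 0 0 0 0 0"

```text
clock: 10.25
tcp_pos: [561.0, 82.3, 147.2]
eef_rot: [-0.269, 0.653, 0.271, 0.654]
ft_force: [-0.6, 6.3, 0.8]
finger_gap: 23.2
```

```bash
python3 - <<'E'
from h import *
st()
E
```

```text
t10.2 tcp [561.02  82.34 147.21] yaw 134.85 tilt 0.20 q1,q6 [ 0.03 -0.75] F [-0.61  6.34  0.84] M [ 1.42 -0.12  0.01] gap 23.2
```

Call:
servo_tool:
  commands: "0 0.0006 0.0006 0 0 0 0;0 0.0006 0.0006 0 0 0 0;0 0 0 0 0 0 0;0 0 0 0 0 0 0;0.001 0 0 0 0 0 0;0.001 0 0 0 0 0 0;0 0 0 0 0 0 0;0 0 0 0 0 0 0;0 0 0 0 0 0 0;0 0 0 0 0 0 0"

```text
clock: 11.08
tcp_pos: [560.4, 82.8, 145.2]
eef_rot: [-0.269, 0.654, 0.27, 0.654]
ft_force: [1.1, 3.8, -1.2]
finger_gap: 23.3
```

```bash
python3 - <<'E'
from h import *
st()
E
```

```text
t11.1 tcp [560.36  82.84 145.17] yaw 134.82 tilt 0.02 q1,q6 [ 0.03 -0.75] F [ 1.05  3.78 -1.18] M [ 1.1  -0.39 -0.04] gap 23.3
```

Call:
servo_tool:
  commands: "0 0.0005 0.0008 0 0 0 0;0.001 0 0 0 0 0 0;0.001 0 0 0 0 0 0;0.001 0 0 0 0 0 0;0.001 0 0 0 0 0 0;0.0005 0 0 0 0 0 0;0 0 0 0 0 0 0;0 0 0 0 0 0 0;0 0 0 0 0 0 0;0 0 0 0 0 0 0"

```text
clock: 11.92
tcp_pos: [560.5, 83.4, 140.6]
eef_rot: [-0.27, 0.654, 0.269, 0.654]
ft_force: [0.8, 0.1, -0.3]
finger_gap: 23.3
```

```bash
python3 - <<'E'
from h import *
st()
E
```

```text
t11.9 tcp [560.47  83.42 140.61] yaw 134.81 tilt 0.04 q1,q6 [ 0.03 -0.75] F [ 0.78  0.09 -0.31] M [ 0.15 -0.35  0.06] gap 23.3
```

Call:
servo_tool:
  commands: "0.0007 0 0 0 0 0 0;0.0007 0 0 0 0 0 0;0.0006 0 0 0 0 0 0;0.0005 0 0 0 0 0 0;0.0005 0 0 0 0 0 0;0 0 0 0 0 0 0;0 0 0 0 0 0 0;0 0 0 0 0 0 0;0 0 0 0 0 0 0;0 0 0 0 0 0 0"

```text
clock: 12.75
tcp_pos: [560.4, 83.6, 137.7]
eef_rot: [-0.27, 0.654, 0.27, 0.654]
ft_force: [-0.3, 0.6, -1.3]
finger_gap: 23.7
```

```bash
python3 - <<'E'
from h import *
st()
E
```

```text
t12.8 tcp [560.45  83.59 137.69] yaw 134.81 tilt 0.02 q1,q6 [ 0.03 -0.75] F [-0.32  0.63 -1.27] M [ 0.02 -0.1   0.06] gap 23.7
```

Call:
servo_tool:
  commands: "0.0005 0 0 0 0 0 0;0.0005 0 0 0 0 0 0;0.0005 0 0 0 0 0 0;0 0 0 0 0 0 0;0 0 0 0 0 0 0;0 0 0 0 0 0 0;0 0 0 0 0 0 0;0 0 0 0 0 0 0;0 0 0 0 0 0 0;0 0 0 0 0 0 0"

```text
clock: 13.58
tcp_pos: [560.6, 83.6, 137.0]
eef_rot: [-0.27, 0.654, 0.269, 0.654]
ft_force: [-2.0, -0.3, 4.5]
finger_gap: 23.5
```

```bash
python3 - <<'E'
from h import *
st()
E
```

```text
t13.6 tcp [560.64  83.63 136.97] yaw 134.82 tilt 0.02 q1,q6 [ 0.03 -0.75] F [-1.99 -0.33  4.47] M [-0.01  0.49 -0.02] gap 23.5
```

Call:
servo_tool:
  commands: "-0.0004 0 0 0 0 0 0;0.0002 0 0 0.0524 0 0 0;0.0002 0 0 0.0524 0 0 0;0.0002 0 0 0.0524 0 0 0;0.0002 0 0 0.0524 0 0 0;0.0002 0 0 0.0524 0 0 0;0.0002 0 0 0.0524 0 0 0;0 0 0 0 0 0 0;0 0 0 0 0 0 0;0 0 0 0 0 0 0"

```text
clock: 14.42
tcp_pos: [561.2, 83.5, 135.9]
eef_rot: [-0.164, 0.687, 0.164, 0.688]
ft_force: [0.2, -0.7, 4.1]
finger_gap: 23.5
```

```bash
python3 - <<'E'
from h import *
st()
E
```

```text
t14.4 tcp [561.17  83.47 135.86] yaw 116.85 tilt 0.08 q1,q6 [ 0.03 -0.43] F [ 0.2  -0.7   4.11] M [-0.24 -0.1   0.  ] gap 23.5
```

Call:
servo_tool:
  commands: "0.00015 0 0 0.0489 0 0 0;0.00015 0 0 0.0489 0 0 0;0.00015 0 0 0.0489 0 0 0;0.0002 0 0 0.0489 0 0 0;0.0002 0 0 0.0489 0 0 0;-0.0005 0 0 0 0 0 0;-0.0005 0 0 0 0 0 0;0 0 0 0 0 0 0;0 0 0 0 0 0 0;0 0 0 0 0 0 0"

```text
clock: 15.25
tcp_pos: [560.8, 83.5, 135.4]
eef_rot: [-0.079, 0.703, 0.079, 0.703]
ft_force: [2.4, -1.8, -0.9]
finger_gap: 23.5
```

```bash
python3 - <<'E'
from h import *
st()
E
```

```text
t15.2 tcp [560.82  83.49 135.36] yaw 102.82 tilt 0.03 q1,q6 [ 0.03 -0.19] F [ 2.36 -1.75 -0.94] M [-0.37 -0.67 -0.01] gap 23.5
```

Call:
servo_tool:
  commands: "0.0002 -0.0004 0.0003 0.0524 0 0 0;0.0002 0 0 0.0524 0 0 0;0.0002 0 0 0.0524 0 0 0;0.0002 0 0 0.0524 0 0 0;0.0002 0 0 0.0524 0 0 0;0 0 0 0 0 0 0;0 0 0 0 0 0 0;0 0 0 0 0 0 0;0 0 0 0 0 0 0;0 0 0 0 0 0 0"

```text
clock: 16.08
tcp_pos: [560.9, 83.0, 134.5]
eef_rot: [0.013, 0.707, -0.014, 0.707]
ft_force: [2.7, -3.9, -1.6]
finger_gap: 23.2
```

Call:
servo_tool:
  commands: "0.0002 0 0 0.0524 0 0 0;0.0002 0 0 0.0524 0 0 0;0.0002 0 0 0.0524 0 0 0;0.0002 0 0 0.0524 0 0 0;0.0002 0 0 0.0524 0 0 0;0 0 0 0 0 0 0;0 0 0 0 0 0 0;0 0 0 0 0 0 0;0 0 0 0 0 0 0;0 0 0 0 0 0 0"

```text
clock: 16.92
tcp_pos: [560.9, 82.7, 133.7]
eef_rot: [0.105, 0.699, -0.106, 0.699]
ft_force: [1.7, -5.3, -0.4]
finger_gap: 23.4
```

```bash
python3 - <<'E'
from h import *
st()
E
```

```text
t16.9 tcp [560.91  82.68 133.69] yaw 72.86 tilt 0.10 q1,q6 [0.03 0.33] F [ 1.71 -5.31 -0.42] M [-1.34 -0.42  0.01] gap 23.4
```

Call:
servo_tool:
  commands: "0 -0.0004 0.0003 0 0 0 0;0 -0.0004 0.0002 0 0 0 0;0 0 0 0 0 0 0;0 0 0 0 0 0 0;0 0 0 0 0 0 0;0 0 0 0 0 0 0;0 0 0 0 0 0 0;0 0 0 0 0 0 0;0 0 0 0 0 0 0;0 0 0 0 0 0 0"

```text
clock: 17.75
tcp_pos: [561.1, 82.5, 133.6]
eef_rot: [0.106, 0.699, -0.106, 0.699]
ft_force: [1.1, -1.9, 0.4]
finger_gap: 23.5
```

```bash
python3 - <<'E'
from h import *
st()
E
```

```text
t17.8 tcp [561.06  82.51 133.59] yaw 72.78 tilt 0.02 q1,q6 [0.03 0.33] F [ 1.15 -1.89  0.38] M [-0.81 -0.14  0.04] gap 23.5
```

Call:
servo_tool:
  commands: "0.0002 -0.0004 0.0001 0.0524 0 0 0;0.0002 -0.0001 0 0.0524 0 0 0;0.0002 -0.0001 0 0.0524 0 0 0;0.0002 -0.0001 0 0.0524 0 0 0;0.0002 -0.0001 0 0.0524 0 0 0;0 0 0 0 0 0 0;0 0 0 0 0 0 0;0 0 0 0 0 0 0;0 0 0 0 0 0 0;0 0 0 0 0 0 0"

```text
clock: 18.58
tcp_pos: [560.8, 81.9, 132.5]
eef_rot: [0.196, 0.68, -0.196, 0.679]
ft_force: [0.5, -2.2, -1.3]
finger_gap: 23.8
```

```bash
python3 - <<'E'
from h import *
st()
E
```

```text
t18.6 tcp [560.77  81.9  132.46] yaw 57.79 tilt 0.04 q1,q6 [0.03 0.59] F [ 0.53 -2.18 -1.27] M [-0.51 -0.12  0.05] gap 23.8
```

Call:
servo_tool:
  commands: "0.0002 -0.0003 0 0.0524 0 0 0;0.0002 -0.0001 0 0.0524 0 0 0;0.0002 -0.0001 0 0.0524 0 0 0;0.0002 -0.0001 0 0.0524 0 0 0;0.0002 -0.0001 0 0.0524 0 0 0;0 0 0 0 0 0 0;0 0 0 0 0 0 0;0 0 0 0 0 0 0;0 0 0 0 0 0 0;0 0 0 0 0 0 0"

```text
clock: 19.42
tcp_pos: [560.5, 81.4, 131.6]
eef_rot: [0.283, 0.648, -0.283, 0.648]
ft_force: [0.5, -0.4, -1.5]
finger_gap: 23.3
```

Call:
servo_tool:
  commands: "0.0002 -0.0002 0 0.0524 0 0 0;0.0002 -0.0001 0 0.0524 0 0 0;0.0002 -0.0001 0 0.0524 0 0 0;0.0002 -0.0001 0 0.0524 0 0 0;0.0002 -0.0001 0 0.0524 0 0 0;0 0 0 0 0 0 0;0 0 0 0 0 0 0;0 0 0 0 0 0 0;0 0 0 0 0 0 0;0 0 0 0 0 0 0"

```text
clock: 20.25
tcp_pos: [560.0, 80.9, 130.6]
eef_rot: [0.365, 0.606, -0.365, 0.605]
ft_force: [0.4, -0.3, -1.2]
finger_gap: 23.6
```

```bash
python3 - <<'E'
from h import *
st()
E
```

```text
t20.2 tcp [560.    80.87 130.63] yaw 27.77 tilt 0.02 q1,q6 [0.03 1.12] F [ 0.37 -0.3  -1.21] M [-0.02 -0.04 -0.03] gap 23.6
```

Call:
servo_tool:
  commands: "0.0003 -0.0001 0 0.0524 0 0 0;0.0003 -0.0001 0 0.0524 0 0 0;0.0002 -0.0001 0 0.0524 0 0 0;0.0002 -0.0001 0 0.0524 0 0 0;0.0002 -0.0001 0 0.0524 0 0 0;0 0 0 0 0 0 0;0 0 0 0 0 0 0;0 0 0 0 0 0 0;0 0 0 0 0 0 0;0 0 0 0 0 0 0"

```text
clock: 21.08
tcp_pos: [559.7, 80.6, 129.5]
eef_rot: [0.441, 0.552, -0.441, 0.552]
ft_force: [0.3, 0.5, -1.4]
finger_gap: 23.3
```

Call:
servo_tool:
  commands: "0.0002 -0.0001 0 0.0524 0 0 0;0.0002 -0.0001 0 0.0524 0 0 0;0.0002 -0.0001 0 0.0524 0 0 0;0.0002 -0.0001 0 0.0524 0 0 0;0.0002 -0.0001 0 0.0524 0 0 0;0 0 0 0 0 0 0;0 0 0 0 0 0 0;0 0 0 0 0 0 0;0 0 0 0 0 0 0;0 0 0 0 0 0 0"

```text
clock: 21.92
tcp_pos: [559.2, 80.5, 128.5]
eef_rot: [0.51, 0.49, -0.51, 0.49]
ft_force: [-0.9, 0.2, -1.4]
finger_gap: 23.5
```

```bash
python3 - <<'E'
from h import *
st()
E
```

```text
t21.9 tcp [559.2   80.5  128.49] yaw -2.25 tilt 0.00 q1,q6 [0.03 1.64] F [-0.89  0.23 -1.44] M [0.02 0.03 0.02] gap 23.5
```

Call:
servo_tool:
  commands: "0 0 0 0 0 0 0.3;0 0 0 0 0 0 0.5;0 0 0 0 0 0 0.6;0 0 0 0 0 0 0.6;0 0 0 0 0 0 0.6;-0.006 0 0 0 0 0 0.6;-0.012 0 0 0 0 0 0.6;-0.014 0 0 0 0 0 0.6;-0.014 0 0 0 0 0 0.6;0 0 0 0 0 0 0.6"

```text
clock: 22.75
tcp_pos: [561.9, 80.6, 178.8]
eef_rot: [0.512, 0.488, -0.508, 0.492]
ft_force: [0.5, -1.0, 0.3]
finger_gap: 51.2
```

```bash
python3 - <<'E'
from h import *
st()
im,d=vision.capture("top"); cv2.imwrite("pics/t4.png",np.hstack([cv2.resize(im[213:283,250:320],None,fx=5,fy=5,interpolation=cv2.INTER_CUBIC)])[...,::-1])
im,d=vision.capture("side"); cv2.imwrite("pics/s4.png",cv2.resize(im[170:260,260:350],None,fx=6,fy=6,interpolation=cv2.INTER_CUBIC)[...,::-1])
E
```

```text
t22.8 tcp [561.93  80.6  178.8 ] yaw -2.28 tilt 0.41 q1,q6 [0.03 1.64] F [ 0.55 -1.03  0.26] M [ 0.   -0.04  0.02] gap 51.2
```

View pics/s4.png

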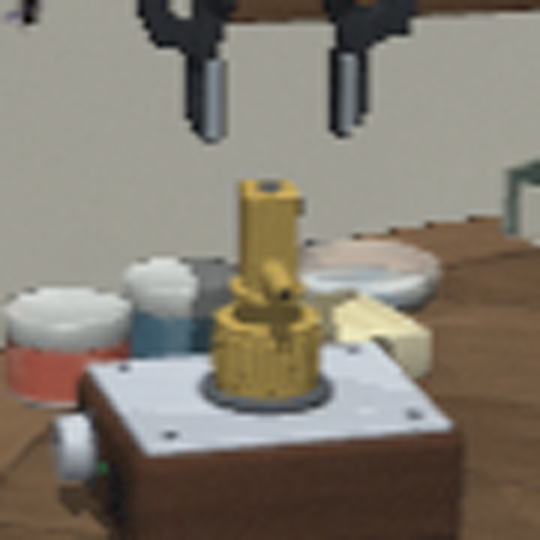

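Call:
servo_tool:
  commands: "0 0 0 -0.1122 0 0 0.6;0 0 0 -0.1122 0 0 0.6;0 0 0 -0.1122 0 0 0.6;0 0 0 -0.1122 0 0 0.6;0 0 0 -0.1122 0 0 0.6;0 0 0 -0.1122 0 0 0.6;0 0 0 -0.1122 0 0 0.6;0 0 0 -0.1122 0 0 0.6;0 0 0 -0.1122 0 0 0.6;0 0 0 -0.1122 0 0 0.6"

```text
clock: 23.68
tcp_pos: [558.3, 80.4, 173.4]
eef_rot: [0.169, 0.687, -0.169, 0.686]
ft_force: [-1.0, -0.3, -0.2]
finger_gap: 51.2
```

Call:
servo_tool:
  commands: "0 0 0 -0.1122 0 0 0.6;0 0 0 -0.1122 0 0 0.6;0 0 0 -0.1122 0 0 0.6;0 0 0 -0.1122 0 0 0.6;0 0 0 -0.1122 0 0 0.6;0 0 0 -0.1122 0 0 0.6;0 0 0 -0.1122 0 0 0.6;0 0 0 -0.1122 0 0 0.6;0 0 0 -0.1122 0 0 0.6;0 0 0 -0.1122 0 0 0.6"

```text
clock: 24.52
tcp_pos: [558.3, 80.4, 173.4]
eef_rot: [-0.222, 0.672, 0.222, 0.671]
ft_force: [0.8, 0.5, -0.8]
finger_gap: 51.3
```

Call:
servo_tool:
  commands: "0 0 0 -0.1122 0 0 0.6;0 0 0 -0.1122 0 0 0.6;0 0 0 -0.1122 0 0 0.6;0 0 0 -0.1122 0 0 0.6;0 0 0 -0.1122 0 0 0.6;0 0 0 -0.1122 0 0 0.6;0 0 0 -0.1122 0 0 0.6;0 0 0 -0.1122 0 0 0.6;0 0 0 0 0 0 0.6;0 0 0 0 0 0 0.6"

```text
clock: 25.35
tcp_pos: [558.6, 80.5, 173.7]
eef_rot: [-0.489, 0.511, 0.49, 0.51]
ft_force: [-0.6, -0.5, -0.4]
finger_gap: 51.1
```

```bash
python3 - <<'E'
from h import *
plan([559.2,82.2,128],177.75)
E
```

```text
t25.4 tcp [558.56  80.47 173.68] yaw 177.55 tilt 0.08 q1,q6 [ 0.03 -1.5 ] F [-0.57 -0.48 -0.42] M [0.01 0.   0.03] gap 51.1
rot first [-0.0034 -0.0001 -0.0015] deg -0.2 then shift(tool,m) after rot [ 0.0457 -0.0006  0.0018] shift before rot [ 0.0457 -0.0006  0.0018]
```

Call:
servo_tool:
  commands: "0.008 -0.0006 0.0009 0 0 0 0.6;0.01 0 0.0009 0 0 0 0.6;0.01 0 0 0 0 0 0.6;0.01 0 0 0 0 0 0.6;0.006 0 0 0 0 0 0.6;0.0017 0 0 0 0 0 0.6;0 0 0 0 0 0 0.6;0 0 0 0 0 0 0.6;0 0 0 0 0 0 0.6;0 0 0 0 0 0 0.6"

```text
clock: 26.18
tcp_pos: [560.4, 82.3, 129.5]
eef_rot: [-0.49, 0.51, 0.49, 0.51]
ft_force: [0.7, 0.4, 0.1]
finger_gap: 51.5
```

Call:
servo_tool:
  commands: "0 0 0 0 0 0 0.4;0 0 0 0 0 0 0.35;0 0 0 0 0 0 0.3;0 0 0 0 0 0 0.25;0 0 0 0 0 0 0.2;0 0 0 0 0 0 0.1;0 0 0 0 0 0 0;0 0 0 0 0 0 0;0 0 0 0 0 0 0;0 0 0 0 0 0 0"
  force: 40

```text
clock: 27.02
tcp_pos: [559.9, 82.3, 129.0]
eef_rot: [-0.49, 0.51, 0.49, 0.51]
ft_force: [-1.6, -0.0, 4.0]
finger_gap: 23.0
```

```bash
python3 - <<'E'
from h import *
st()
E
```

```text
t27.0 tcp [559.88  82.31 129.  ] yaw 177.72 tilt 0.01 q1,q6 [ 0.03 -1.5 ] F [-1.63 -0.04  4.  ] M [0.01 0.26 0.02] gap 23.0
```

Call:
servo_tool:
  commands: "-0.0006 0.0002 0 0 0 0 0;-0.0006 0 0 0 0 0 0;0 0 0 0 0 0 0;0 0 0 0 0 0 0;0 0 0 0 0 0 0;0 0 0 0 0 0 0;0 0 0 0 0 0 0;0 0 0 0 0 0 0;0 0 0 0 0 0 0;0 0 0 0 0 0 0"

```text
clock: 27.85
tcp_pos: [559.5, 82.2, 129.9]
eef_rot: [-0.49, 0.51, 0.49, 0.51]
ft_force: [0.0, 0.7, -0.6]
finger_gap: 23.2
```

```bash
python3 - <<'E'
from h import *
st()
E
```

```text
t27.9 tcp [559.53  82.24 129.89] yaw 177.71 tilt 0.01 q1,q6 [ 0.03 -1.5 ] F [ 0.    0.73 -0.59] M [ 0.06  0.09 -0.03] gap 23.2
```

Call:
servo_tool:
  commands: "0.0003 0 0 0.0524 0 0 0;0.0003 0 0 0.0524 0 0 0;0.0003 0 0 0.0524 0 0 0;0.0002 0 0 0.0524 0 0 0;0.0002 0 0 0.0524 0 0 0;0 0 0 0 0 0 0;0 0 0 0 0 0 0;0 0 0 0 0 0 0;0 0 0 0 0 0 0;0 0 0 0 0 0 0"

```text
clock: 28.68
tcp_pos: [559.8, 82.2, 128.8]
eef_rot: [-0.419, 0.569, 0.419, 0.569]
ft_force: [-0.1, -1.3, 0.0]
finger_gap: 23.5
```

Call:
servo_tool:
  commands: "0.0002 0 0 0.0524 0 0 0;0.0002 0 0 0.0524 0 0 0;0.0002 0 0 0.0524 0 0 0;0.0002 0 0 0.0524 0 0 0;0.0002 0 0 0.0524 0 0 0;0 0 0 0 0 0 0;0 0 0 0 0 0 0;0 0 0 0 0 0 0;0 0 0 0 0 0 0;0 0 0 0 0 0 0"

```text
clock: 29.52
tcp_pos: [559.8, 82.2, 128.0]
eef_rot: [-0.341, 0.619, 0.341, 0.619]
ft_force: [-1.1, -0.4, 2.4]
finger_gap: 23.7
```

```bash
python3 - <<'E'
from h import *
st()
E
```

```text
t29.5 tcp [559.79  82.21 127.96] yaw 147.72 tilt 0.03 q1,q6 [ 0.03 -0.98] F [-1.14 -0.37  2.35] M [-0.14  0.3  -0.05] gap 23.7
```

Call:
servo_tool:
  commands: "0.0004 0 0 0.0524 0 0 0;0.0004 0 0 0.0524 0 0 0;0.0004 0 0 0.0524 0 0 0;0.0004 0 0 0.0524 0 0 0;0.0004 0 0 0.0524 0 0 0;0 0 0 0 0 0 0;0 0 0 0 0 0 0;0 0 0 0 0 0 0;0 0 0 0 0 0 0;0 0 0 0 0 0 0"

```text
clock: 30.35
tcp_pos: [559.8, 82.2, 126.5]
eef_rot: [-0.258, 0.658, 0.257, 0.659]
ft_force: [-1.9, -1.4, 5.7]
finger_gap: 23.2
```

```bash
python3 - <<'E'
from h import *
st()
E
```

```text
t30.4 tcp [559.8   82.2  126.46] yaw 132.70 tilt 0.03 q1,q6 [ 0.03 -0.71] F [-1.92 -1.38  5.65] M [-0.17  0.54 -0.02] gap 23.2
```

Call:
servo_tool:
  commands: "0.0003 0 0 0.0524 0 0 0;0.0003 0 0 0.0524 0 0 0;0.0003 0 0 0.0524 0 0 0;0.0003 0 0 0.0524 0 0 0;0.0003 0 0 0.0524 0 0 0;0 0 0 0 0 0 0;0 0 0 0 0 0 0;0 0 0 0 0 0 0;0 0 0 0 0 0 0;0 0 0 0 0 0 0"

```text
clock: 31.18
tcp_pos: [559.8, 82.3, 125.5]
eef_rot: [-0.169, 0.686, 0.169, 0.687]
ft_force: [-2.5, -0.7, 8.8]
finger_gap: 23.7
```

```bash
python3 - <<'E'
from h import *
st()
E
```

```text
t31.2 tcp [559.8   82.26 125.5 ] yaw 117.69 tilt 0.03 q1,q6 [ 0.03 -0.45] F [-2.53 -0.7   8.81] M [-0.2   0.88  0.02] gap 23.7
```

Call:
servo_tool:
  commands: "0.0004 0.0001 -0.0003 0.0844 0 0 0;0.0004 0 0 0.0844 0 0 0;0.0004 0 0 0.0844 0 0 0;0.0004 0 0 0.0844 0 0 0;0.0004 0 0 0.0844 0 0 0;0.0004 0 0 0.0844 0 0 0;0 0 0 0 0 0 0;0 0 0 0 0 0 0;0 0 0 0 0 0 0;0 0 0 0 0 0 0"

```text
clock: 32.02
tcp_pos: [559.8, 82.5, 124.0]
eef_rot: [0.008, 0.707, -0.008, 0.708]
ft_force: [-3.8, 0.2, 12.7]
finger_gap: 23.3
```

```bash
python3 - <<'E'
from h import *
st()
E
```

```text
t32.0 tcp [559.8   82.47 123.98] yaw 88.68 tilt 0.09 q1,q6 [0.03 0.05] F [-3.79  0.19 12.73] M [-0.04  1.17 -0.05] gap 23.3
```

Call:
servo_tool:
  commands: "-0.0005 0 -0.0003 0 0 0 0;-0.0005 0 -0.0002 0 0 0 0;-0.0005 0 0 0 0 0 0;-0.0004 0 0 0 0 0 0;0 0 0 0 0 0 0;0 0 0 0 0 0 0;0 0 0 0 0 0 0;0 0 0 0 0 0 0;0 0 0 0 0 0 0;0 0 0 0 0 0 0"

```text
clock: 32.85
tcp_pos: [559.5, 82.5, 124.6]
eef_rot: [0.008, 0.707, -0.008, 0.708]
ft_force: [-1.0, 0.9, 6.3]
finger_gap: 23.9
```

```bash
python3 - <<'E'
from h import *
st()
E
```

```text
t32.9 tcp [559.49  82.51 124.58] yaw 88.68 tilt 0.09 q1,q6 [0.03 0.05] F [-0.96  0.93  6.28] M [-0.01  0.42 -0.  ] gap 23.9
```

Call:
servo_tool:
  commands: "-0.0005 0 0 0 0 0 0;-0.0005 0 0 0 0 0 0;-0.0004 0 0 0 0 0 0;0 0 0 0 0 0 0;0 0 0 0 0 0 0;0 0 0 0 0 0 0;0 0 0 0 0 0 0;0 0 0 0 0 0 0;0 0 0 0 0 0 0;0 0 0 0 0 0 0"

```text
clock: 33.68
tcp_pos: [559.1, 82.4, 124.9]
eef_rot: [0.008, 0.707, -0.008, 0.707]
ft_force: [3.5, 1.3, -2.5]
finger_gap: 23.4
```

```bash
python3 - <<'E'
from h import *
st()
E
```

```text
t33.7 tcp [559.06  82.39 124.92] yaw 88.66 tilt 0.03 q1,q6 [0.03 0.06] F [ 3.49  1.3  -2.48] M [ 0.35 -0.71  0.02] gap 23.4
```

Call:
servo_tool:
  commands: "0.0002 0 0.0003 0.047 0 0 0;0.0002 0 0 0.047 0 0 0;0.0001 0 0 0.046 0 0 0;0 0 0 0 0 0 0;0 0 0 0 0 0 0;0 0 0 0 0 0 0;0 0 0 0 0 0 0;0 0 0 0 0 0 0;0 0 0 0 0 0 0;0 0 0 0 0 0 0"

```text
clock: 34.52
tcp_pos: [559.0, 82.2, 124.5]
eef_rot: [0.058, 0.705, -0.058, 0.705]
ft_force: [2.2, 1.2, -1.8]
finger_gap: 23.1
```

```bash
python3 - <<'E'
from h import *
st()
E
```

```text
t34.5 tcp [558.98  82.17 124.49] yaw 80.64 tilt 0.02 q1,q6 [0.03 0.19] F [ 2.25  1.19 -1.77] M [ 0.18 -0.3  -0.04] gap 23.1
```

Call:
servo_tool:
  commands: "0 0 0 0 0 0 0.3;0 0 0 0 0 0 0.4;0 0 0 0 0 0 0.5;0 0 0 0 0 0 0.6;0 0 0 0 0 0 0.6;0 0 0 0 0 0 0.6;-0.008 0 0 0 0 0 0.6;-0.014 0 0 0 0 0 0.6;-0.02 0 0 0 0 0 0.6;-0.02 0 0 0 0 0 0.6"

```text
clock: 35.35
tcp_pos: [558.6, 82.2, 187.3]
eef_rot: [0.058, 0.705, -0.058, 0.704]
ft_force: [0.4, -0.1, 0.6]
finger_gap: 51.2
```

Call:
servo_tool:
  commands: "-0.02 0 0 0 0 0 0.6;-0.02 0 0 0 0 0 0.6;-0.01 0 0 0 0 0 0.6;0 0 0 0 0 0 0.6;0 0 0 0 0 0 0.6;0 0 0 0 0 0 0.6;0 0 0 0 0 0 0.6;0 0 0 0 0 0 0.6;0 0 0 0 0 0 0.6;0 0 0 0 0 0 0.6"

```text
clock: 36.18
tcp_pos: [558.7, 82.2, 235.8]
eef_rot: [0.058, 0.705, -0.058, 0.704]
ft_force: [0.1, 0.2, 0.6]
finger_gap: 51.2
```

```bash
python3 - <<'E'
from h import *
st()
im,d=vision.capture("side"); cv2.imwrite("pics/s5.png",cv2.resize(im[170:260,260:350],None,fx=6.6,fy=6.6,interpolation=cv2.INTER_CUBIC)[...,::-1])
Q=cloud("side",d)[195:245,285:330].reshape(-1,3)
k=Q[(np.hypot(Q[:,0]-560,Q[:,1]-81)<20)&(Q[:,2]>115)]; print(np.percentile(k[:,2],[50,90,95,99]).round(1))
for lo,hi in ((118,130),(130,142),(142,152),(152,165)):
    m=k[(k[:,2]>lo)&(k[:,2]<hi)]; print(lo,len(m),np.median(m,0).round(1))
E
```

```text
t36.2 tcp [558.71  82.21 235.8 ] yaw 80.63 tilt 0.08 q1,q6 [0.03 0.2 ] F [0.1  0.24 0.6 ] M [ 0.01 -0.08 -0.03] gap 51.2
[136.3 155.  156.3 157.7]
118 56 [556.5  73.  123. ]
130 40 [559.7  72.7 135.9]
142 34 [561.2  72.3 146.9]
152 36 [560.8  76.5 155. ]
```

View pics/s5.png

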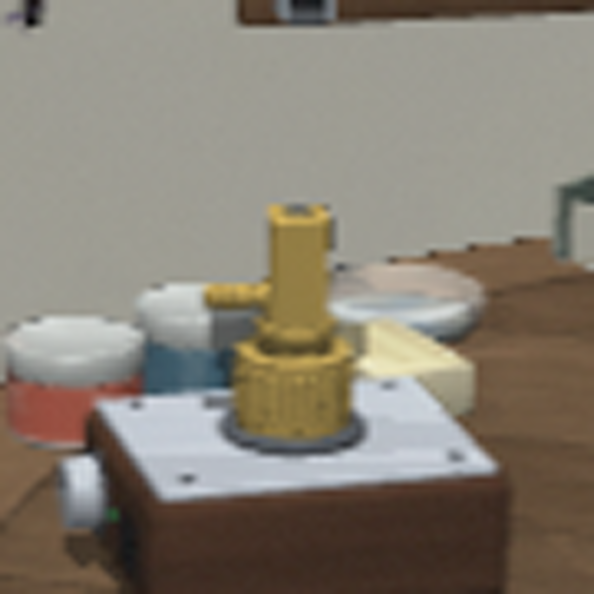

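```bash
python3 -c "
from h import *
print(r.sign_off())"
```

```text
the job is handed in; nothing more can be done
None
```

The brass elbow is screwed into the port and standing free, and I handed the job in at about 36 s of the 72 s. No verdict was reported.

- **Entry:** I put the elbow in with the outlet about 45° counter-clockwise of straight back. The first try touched the bore edge, so I shifted it about 3 mm sideways until the side forces fell to near zero.
- **Screwing in:** I followed the thread pitch while holding the elbow within its vertical play. I let go once, at 137°, to wind the wrist back half a turn.
- **Seal:** First resistance came at roughly 140° of turning, and the push then rose by about 3 N per mm. I stopped about 95° past that point, slightly over the quarter turn. With the last hold near the top of its play, the seal load came out low, so I added 8°.
- **Last checks:**
  - The final seal load is an estimate of 13 to 15 N, from height and wrist force; I could not measure the contact force itself.
  - The last side picture shows the elbow upright with its outlet towards the front.
  - Depth puts the elbow's top at about 157 mm, so the foot is roughly 26 mm below the mouth.
  - The gripper is clear above, and the candle tins and soap bar look undisturbed. The bottle was outside the last picture, but the arm never went near it.

One disagreement remains. The port position found by touch was about 2 mm from the camera's, so I used touch. In the final hold the elbow also rose about 0.5 mm more than the stated 1 mm of play, either from slip in the grip or from give in the thread.

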